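# Reset a stepped coffee grinder to its fine mark and lock it

## Task

The hopper is off the coffee grinder so that its grind can be reset. Loosen the aluminium lock ring on top (anticlockwise) until the black dial is free, turn the dial clockwise until its white line stands at the orange mark, then retighten the ring (clockwise) until it is firmly hand-tight again, without overtightening it. Do not force the dial while the ring clamps it, and do not push the hopper, the glass or the tin about.

Things in the scene. Friction and masses are not known exactly. Their poses are not given: they have to be found in the camera images.
- grinder: coffee grinder, fixed to the worktop: grey round housing 120 mm across, top plate 126 mm above its origin (centre of the underside); its x axis points to its back, chute and orange mark face -x. On the vertical axis through its origin, above the top plate: black dial (2 to 24 mm), brass collar (to 27 mm), aluminium lock ring (27 to 51 mm), open threaded throat tube 27 mm across (to 58 mm).
- dial (a joint): angle of the dial, rad: 0 when its white line stands at the orange mark, positive anticlockwise from above; starts 2 or 3 marks away (about 1.0 or 1.5). The marks on the plate are 30 degrees apart and the dial has a soft notch at each. Free, it turns at about 0.1 N m; while the ring clamps it, it resists in its notch. Range -0.6 to 2.0.
- dial_grip (a point): point on the dial's axis, 13 mm above the top plate: middle height of the dial's knurled rim, 57 mm across and 22 mm tall. Room for fingertips round it down to 1 mm above the flat top plate.
- ring_grip (a point): point on the lock ring's axis, 40 mm above the top plate: middle of its ribbed rim, 40 mm across and 24 mm tall; it stays at this height as it turns. The dial's wider top lies 16 mm below this point. Grip it well above the dial.
- fine_mark (a point): orange dot on the top plate 49 mm from the axis, with an orange bar towards the dial: the setting wanted.
- lock_ring: the lock ring; origin on the axis at its lower edge. Anticlockwise from above loosens: about 0.7 rad from its tight start frees the dial; it stops at 1.2 rad. It always drags with about 0.25 N m. Clockwise past its seat it winds up a wave spring that pushes back, some 0.7 N m per rad more: hand-tight is 0.2 N m above free running, over 0.4 is too tight. The seat differs with the dial setting.
- thrust: plate hidden under the lock ring, out of reach: the ring presses it down on the wave spring.
- hopper: clear plastic bean hopper stood upside down on its wide rim, 115 mm across, 112 mm tall, black rims; origin at the centre of its underside.
- espresso_glass: empty clear glass 80 mm across, 91 mm tall; origin at the centre of its underside.
- tea_tin: low round green tin 75 mm across, 58 mm tall; origin at the centre of its underside.
- washer: keyed detent washer hidden inside the dial, out of reach, pushed down by the wave spring (15 N per mm). Its height in the frame of the thrust plate is the squeeze of the spring: 0 when loose, about 1.5 mm when hand-tight, too little to be seen in measured poses.

How it is judged (in metres and radians):
On the way, in this order (a step that is already met when the one before it is completed fails the run):
1. the lock ring is loosened: the wave spring under it is relaxed (z of washer in the frame of thrust below 0.0002 m), for 0.2 s.
2. the dial stands at the orange mark while the ring is still loose (value of joint dial between -0.13 and 0.13 rad and z of washer in the frame of thrust below 0.0005 m), for 0.2 s.
At the end, for the whole second after the job is handed in: the dial rests within 0.13 rad (a quarter of a division) of the orange mark, and the lock ring, let go, keeps the spring that clamps it squeezed by 0.8 to 3.5 mm (value of joint dial between -0.13 and 0.13 rad and z of washer in the frame of thrust between 0.0008 and 0.0035 m); the robot touches nothing.
It fails at once if the lock ring is overtightened: the spring is squeezed by more than 4 mm (z of washer in the frame of thrust above 0.004 m).
It fails at once if the dial is forced out of its notch (between 0.2 and 0.8 rad) while the ring squeezes the spring by more than 0.8 mm (z of washer in the frame of thrust above 0.0008 m and value of joint dial between 0.2 and 0.8 rad).
It fails at once if hopper, glass or tin is pushed more than 30 mm (distance of any of hopper, espresso_glass, tea_tin from where it was at the start of the episode above 0.03 m).
It also fails if it takes over 54 s, if anything falls off the work surface, if the arm or the gripper's body presses on something with over 40 N, if the wrist force passes 120 N, or if a joint passes its speed limit or range.

## Robot

A 6-joint arm with a two-finger parallel gripper is mounted at the origin on a cart in front of the work surface, level with it; the furniture and walls round the work are solid. World frame = base frame: x ahead of the robot, y to its left, z up, the work surface at z = 0. Lengths are in mm, angles in rad, forces in N, time in s.
With the tool pointing down it reaches from about 275 to 1000 mm from the base axis. Payload 8.4 kg.
Tool frame: the origin (TCP) lies at the very end of the fingers, on their centre line; the grasp point (between the pads) lies 19 mm behind it; z points along the fingers, y is the direction in which the jaws open and shut (so a half turn about z gives the same grasp; the last joint's range is limited). The gripper opens to 85 mm and grips with 20 to 120 N. Pads are 22 mm wide; open, the fingers measure 114 mm over their backs; the gripper's body (76 mm by 85 mm) begins 54 mm behind the grasp point. The pads swing forward as they close: fully open they stand 13 mm farther back than shut.
Start: joints at [1.166, 0.353, 1.633, -0, 1.155, -0.002], TCP at [244.996, 574.982, 231.281] pointing down, gripper open.
Joint ranges: [-2.63, 2.63], [-0.92, 2.1], [0.06, 2.66], [-1.3, 4.44], [0, 2.69], [-3.02, 3.02]. Speed limits (rad/s): [2.22, 2.22, 2.79, 3.14, 3.14, 3.14].

## Interface

Orientations are given as [roll, pitch, yaw] about the fixed x, y, z axes, in that order (R = Rz(yaw) Ry(pitch) Rx(roll)).
In Python, from rig import r gives the robot as it stands.
- The arm moves only by the tool jog_arm, never from a script. Its argument "moves" is a list of rows, each an object with "grip": the gripper command: -1 is fully open, 1 is shut, values between are in proportion; "translation": the shift along the tool's x, y, z in m, a list of three; "twist": the turn, a rotation vector about the tool's x, y, z in rad, a list of three. In form: [{"grip": grip, "translation": [dx, dy, dz], "twist": [ax, ay, az]}, ...]. A call has 1 to 10 rows; each row shifts and turns the commanded pose from where the row before left it, along the tool's axes as they then stand; what a row does not reach is not made up. A row lasts 1/12 s, in which the tool goes at most 41.7 mm and 7.16 degrees, less where a joint would pass 70% of its speed; a pose out of reach is approached as far as the arm can. A call with a gripper value outside its range is refused whole. The fingers move at their own pace and stop on an object; "squeeze" is the grip in N (left out, the last holds). Time passes only in rows, so rows that do not move let the fingers close. It gives the time, the measured TCP pose, the force and the opening at its end, in the units of the state.
- r.sense(): the state, without advancing time (a new reading comes with each control period).
- r.grab_frame(name): name is "scene" or "side" or "wrist"; returns (picture, depth): 384x512x3 uint8, red, green, blue; 384x512 float32, mm along the optical axis (not along the pixel's ray), 0 where there is no reading.
- r.calibration(name): a dict with "fx", "fy", "cx", "cy" (pixels), "k1" (the pictures are not rectified: a ray, as slopes to the right and down, at radius r is drawn at 1 + k1 r^2 times it, then the intrinsics apply), "R" (3x3) and "t" (3): a world point X has camera coordinates R X + t. Camera axes: x right, y down, z forward; pixel columns grow to the right and rows downward; lengths in mm; the calibration is good to about 2 mm. A picture is of the moment at which its call begins: read the wrist's pose just before it. calibration takes no time and is no camera call; for the wrist camera it gives the pose at the moment of the call.
- r.sign_off(): hands the job in, once; it reports no verdict.
The state is a dict: "clock": time; "qpos": joint angles; "qvel": joint speeds; "joint_efforts": joint torques, N m; "eef_pos": TCP position; "tcp_rot": TCP orientation; "contact_force": force on the tool from outside, world axes, zero at the start; "wrist_torque": the same for the moment, N m; "opening": opening from 0.0 (shut) to 1.0 (fully open).
Only numpy, scipy, OpenCV 4.12 (cv2) and the standard library are available. Lean on these libraries where they do the work, as an engineer would, in place of code of your own. Each camera call takes 0.05 s, during which the arm holds its last target.

## Working session

There is one attempt and no reset: what is moved stays moved. The work goes in short steps, Python scripts to look and compute and a tool call to move; the robot and the scene stay as the last step left them, time stands still between calls to the robot, and variables do not carry over. Pictures are saved under pics/ and viewed, and the job is handed in when it is done.

Besides the shell and the picture viewer there is one more tool, called after "Emit:" as name([rows], argument=value, ...), one row to a line, values as JSON. jog_arm: Moves the arm, as the interface text tells. Its arguments: {"type":"object","properties":{"moves":{"type":"array"},"squeeze":{"type":"number"}},"required":["moves"]}

```bash
ls; mkdir -p pics; python3 - <<'E'
from rig import r
import cv2,numpy as np
s=r.sense();print(s)
for n in("scene","side","wrist"):
    c=r.calibration(n);print(n,c)
    p,d=r.grab_frame(n);cv2.imwrite(f'pics/{n}0.png',p[:,:,::-1]);np.save(f'pics/{n}0.npy',d)
E
```

```text
pics
{'clock': 0.0, 'qpos': array([ 1.16557511e+00,  3.53653476e-01,  1.63413364e+00,  1.81105492e-07,
        1.15519755e+00, -2.39801426e-03]), 'qvel': array([-1.22565659e-03, -5.20255943e-06,  1.09423906e-03, -8.43031520e-04,
       -5.34682819e-05,  5.47115383e-04]), 'joint_efforts': array([-1.37446295e-04, -6.05249763e+01, -3.42074847e+01, -1.01812143e-04,
        9.42165032e-03,  4.08831710e-06]), 'eef_pos': array([244.82209812, 574.5373139 , 230.55856535]), 'tcp_rot': array([-3.14020064e+00, -3.50365548e-06,  2.73876938e+00]), 'contact_force': array([ 0.07178347,  0.0905723 , -0.52845939]), 'wrist_torque': array([-0.00108301, -0.02221327, -0.00499294]), 'opening': 1.003783410987491}
scene {'fx': 456.23738470950485, 'fy': 456.23738470950485, 'cx': 251.27897350625906, 'cy': 192.5485973194099, 'k1': -0.11410832991410459, 'R': array([[ 7.51332387e-01, -6.59923697e-01,  5.98017692e-04],
       [-4.59242398e-01, -5.23504253e-01, -7.17662676e-01],
       [ 4.73915671e-01,  5.38928577e-01, -6.96390641e-01]]), 't': array([-265.53902273,  454.59342005,  801.44822195])}
side {'fx': 457.77226122635943, 'fy': 457.77226122635943, 'cx': 257.6265145514473, 'cy': 188.45054235862386, 'k1': -0.09260730142384578, 'R': array([[ 0.99814493,  0.05869039, -0.01619043],
       [ 0.0249484 , -0.63686708, -0.77056986],
       [-0.0555362 ,  0.76873647, -0.63714988]]), 't': array([-568.938714  ,  226.80192699,  914.68793395])}
wrist {'fx': 268.1024867525024, 'fy': 268.1024867525024, 'cx': 251.45007542961355, 'cy': 192.06365277697108, 'k1': -0.031873512927741245, 'R': array([[ 0.39240605,  0.91979099, -0.0014226 ],
       [ 0.88574145, -0.37746182,  0.27015672],
       [ 0.24795074, -0.10727118, -0.96281531]]), 't': array([-624.90677757,  -33.97097504,  378.21161518])}
```

View pics/scene0.png

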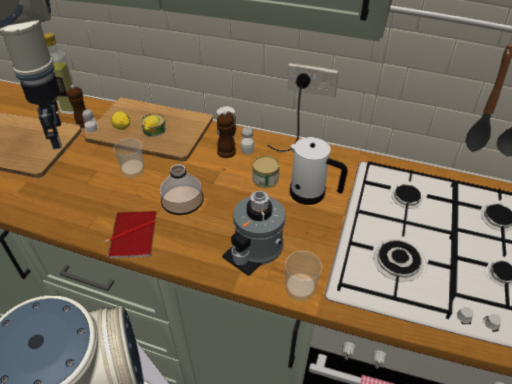

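View pics/side0.png

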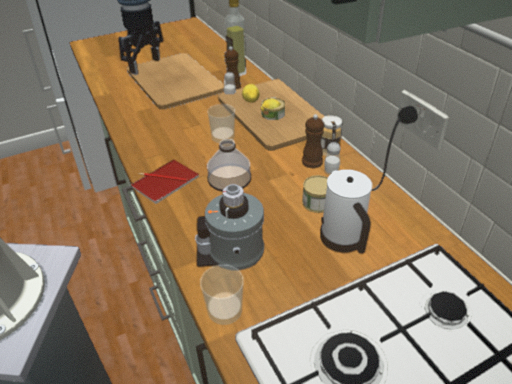

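View pics/wrist0.png

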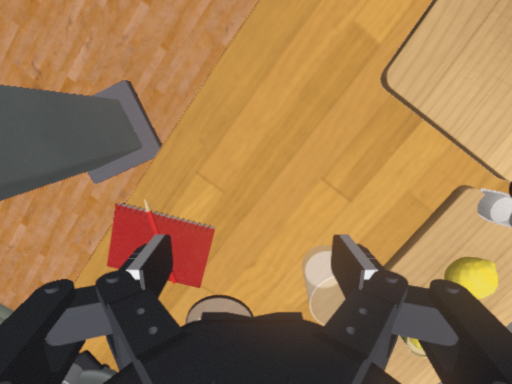

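```bash
python3 - <<'E'
import cv2,numpy as np
a=cv2.imread('pics/scene0.png')[170:285,205:335]
b=cv2.imread('pics/side0.png')[170:285,180:310]
cv2.imwrite('pics/crop0.png',np.hstack([cv2.resize(x,None,fx=3,fy=3,interpolation=cv2.INTER_CUBIC) for x in(a,b)]))
E
```

```text
(no output)
```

View pics/crop0.png

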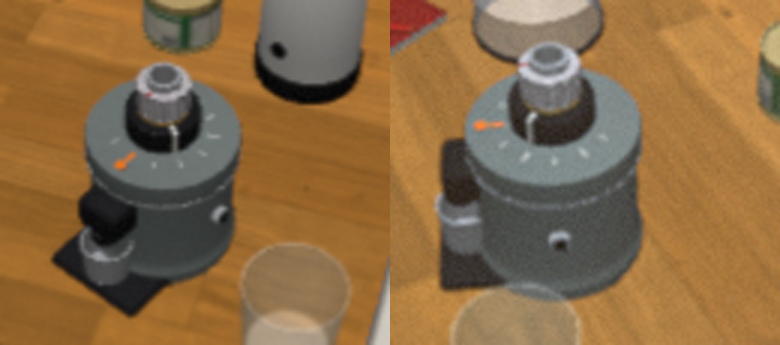

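```bash
cat > h.py <<'E'
import numpy as np,cv2
def ray(c,u,v):
    K=np.array([[c['fx'],0,c['cx']],[0,c['fy'],c['cy']],[0,0,1.]])
    p=cv2.undistortPoints(np.array([[[u,v]]],float),K,np.array([c['k1'],0,0,0.]))[0,0]
    R=np.array(c['R']);o=-R.T@c['t'];return o,R.T@np.array([p[0],p[1],1])
def atz(c,u,v,z):
    o,d=ray(c,u,v);return o+d*(z-o[2])/d[2]
def proj(c,X):
    K=np.array([[c['fx'],0,c['cx']],[0,c['fy'],c['cy']],[0,0,1.]])
    return cv2.projectPoints(np.atleast_2d(np.asarray(X,float)),cv2.Rodrigues(np.array(c['R']))[0],np.array(c['t'],float),K,np.array([c['k1'],0,0,0.]))[0][:,0]
E
python3 - <<'E'
from rig import r
from h import *
S=r.calibration('scene');D=r.calibration('side')
print('throat',atz(S,259.3,195,184),atz(D,233,189.3,184))
print('dot',atz(S,245.3,225,126),atz(D,209.7,212,126))
print('line',atz(S,205+175/3,170+127/3,150),atz(D,180+143/3,170+117/3,150))
print('glass base',atz(S,302,287,0),'hop',atz(S,181,170,112),'tin',atz(S,265,163,58))
c=atz(S,259.3,195,184)
E
```

```text
throat [513.31483642 155.55183347 184.        ] [516.38446723 151.14210457 184.        ]
dot [466.21347259 148.69028813 126.        ] [466.56349048 147.39235925 126.        ]
line [506.88132861 134.41405439 150.        ] [506.16507575 131.53995561 150.        ]
glass base [511.8904533    3.11950782   0.        ] hop [473.33185003 410.28316928 112.        ] tin [697.80801385 334.14383018  58.        ]
```

Emit:
jog_arm([
  {"grip":-1,"translation":[-0.0296,-0.0202,-0.003],"twist":[0,0,0]},
  {"grip":-1,"translation":[-0.0296,-0.0202,-0.003],"twist":[0,0,0]},
  {"grip":-1,"translation":[-0.0296,-0.0202,-0.003],"twist":[0,0,0]},
  {"grip":-1,"translation":[-0.0296,-0.0202,-0.003],"twist":[0,0,0]},
  {"grip":-1,"translation":[-0.0296,-0.0202,-0.003],"twist":[0,0,0]},
  {"grip":-1,"translation":[-0.0296,-0.0202,-0.003],"twist":[0,0,0]},
  {"grip":-1,"translation":[-0.0296,-0.0202,-0.003],"twist":[0,0,0]},
  {"grip":-1,"translation":[-0.0296,-0.0202,-0.003],"twist":[0,0,0]},
  {"grip":-1,"translation":[-0.0296,-0.0202,-0.003],"twist":[0,0,0]},
  {"grip":-1,"translation":[-0.0296,-0.0202,-0.003],"twist":[0,0,0]},
])

```text
clock: 0.98
eef_pos: [438.6, 271.5, 261.4]
tcp_rot: [-3.142, -0.0, 2.739]
contact_force: [0.8, -0.6, 0.4]
opening: 1.0
```

Emit:
jog_arm([
  {"grip":-1,"translation":[-0.0296,-0.0202,-0.003],"twist":[0,0,0]},
  {"grip":-1,"translation":[-0.0296,-0.0202,-0.003],"twist":[0,0,0]},
  {"grip":-1,"translation":[-0.0296,-0.0202,-0.003],"twist":[0,0,0]},
  {"grip":-1,"translation":[-0.0296,-0.0202,-0.003],"twist":[0,0,0]},
  {"grip":-1,"translation":[0,0,0],"twist":[0,0,0.12]},
  {"grip":-1,"translation":[0,0,0],"twist":[0,0,0.12]},
  {"grip":-1,"translation":[0,0,0],"twist":[0,0,0.12]},
  {"grip":-1,"translation":[0,0,0],"twist":[0,0,0.12]},
  {"grip":-1,"translation":[0,0,0],"twist":[0,0,0.12]},
  {"grip":-1,"translation":[0,0,0],"twist":[0,0,0.12]},
])

```text
clock: 1.82
eef_pos: [515.2, 152.2, 273.0]
tcp_rot: [-3.141, -0.0, 2.013]
contact_force: [-0.2, -0.2, -0.5]
opening: 1.005
```

Emit:
jog_arm([
  {"grip":-1,"translation":[0,0,0],"twist":[0,0,0.12]},
  {"grip":-1,"translation":[0,0,0],"twist":[0,0,0.12]},
  {"grip":-1,"translation":[0,0,0],"twist":[0,0,0.12]},
  {"grip":-1,"translation":[0,0,0],"twist":[0,0,0.12]},
  {"grip":-1,"translation":[0,0,0],"twist":[0,0,0.12]},
  {"grip":-1,"translation":[0,0,0],"twist":[0,0,0]},
  {"grip":-1,"translation":[0,0,0],"twist":[0,0,0]},
])

```text
clock: 2.4
eef_pos: [515.2, 152.3, 273.1]
tcp_rot: [-3.141, 0.0, 1.423]
contact_force: [0.4, -0.1, -0.9]
opening: 1.001
```

```bash
python3 - <<'E'
from rig import r
from h import *
s=r.sense();print(s['clock'],s['eef_pos'],s['tcp_rot'],s['qpos'],s['contact_force'],s['wrist_torque'])
c=r.calibration('wrist');print(c)
p,d=r.grab_frame('wrist');cv2.imwrite('pics/w1.png',p[:,:,::-1]);np.save('pics/w1.npy',d)
import pickle;pickle.dump(c,open('pics/w1.pkl','wb'))
q=proj(c,[515,153,184])[0];print(q)
u,v=int(q[0]),int(q[1])
cv2.imwrite('pics/w1c.png',cv2.resize(p[max(v-90,0):v+90,max(u-90,0):u+90,::-1],None,fx=3,fy=3,interpolation=cv2.INTER_CUBIC))
print(max(u-90,0),max(v-90,0))
E
```

```text
2.4 [515.24420544 152.34167897 273.12550807] [-3.14128744e+00  1.36039920e-04  1.42256133e+00] [2.84683896e-01 1.76816982e-01 1.77339441e+00 4.90024973e-06
 1.19171538e+00 4.32917103e-01] [ 0.35461699 -0.14434275 -0.9047377 ] [-0.00617267 -0.04150517  0.00646299]
{'fx': 268.1024867525024, 'fy': 268.1024867525024, 'cx': 251.45007542961355, 'cy': 192.06365277697108, 'k1': -0.031873512927741245, 'R': array([[ 9.88967598e-01, -1.48131926e-01,  1.52008923e-04],
       [-1.42667503e-01, -9.52208522e-01,  2.70083160e-01],
       [-3.98631947e-02, -2.67125181e-01, -9.62836987e-01]]), 't': array([-486.38837411,  173.1648079 ,  479.42246289])}
[251.77701715 196.18036255]
161 106
```

View pics/w1c.png

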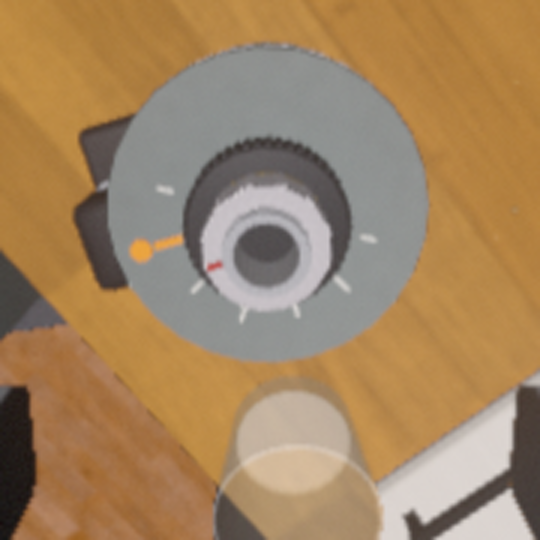

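```bash
python3 - <<'E'
import pickle
from h import *
c=pickle.load(open('pics/w1.pkl','rb'))
f=lambda x,y:(161+x/3,106+y/3)
print('throat',atz(c,*f(267,254),184))
pts=[(108,202),(428,202),(268,43),(268,361)]
P=np.array([atz(c,*f(*p),126) for p in pts]);print(P,P[:2].mean(0),P[2:].mean(0))
R=[atz(c,*f(*p),177) for p in[(203,246),(333,248),(267,312)]];print('ring',R)
m=atz(c,*f(140,250),126);print('mark',m)
o=np.array([514,154,126]);print(np.degrees(np.arctan2(*(m-o)[[1,0]])))
E
```

```text
throat [514.18956364 158.31593114 184.        ]
[[456.85134812 170.76799958 126.        ]
 [572.80777786 153.39355669 126.        ]
 [523.23847886 217.79083357 126.        ]
 [505.47086205 100.06033204 126.        ]] [514.82956299 162.08077813 126.        ] [514.35467046 158.9255828  126.        ]
ring [array([494.87963232, 161.83060323, 177.        ]), array([534.1367652 , 155.30832267, 177.        ]), array([511.0492687 , 137.79542444, 177.        ])]
mark [464.98272989 151.12967829 126.        ]
-176.64873762997001
```

Emit:
jog_arm([
  {"grip":-1,"translation":[0,0,0],"twist":[0,0,-0.12]},
  {"grip":-1,"translation":[0,0,0],"twist":[0,0,-0.12]},
  {"grip":-1,"translation":[0,0,0],"twist":[0,0,-0.12]},
  {"grip":-1,"translation":[0,0,0],"twist":[0,0,-0.12]},
  {"grip":-1,"translation":[0,0,0],"twist":[0,0,-0.12]},
  {"grip":-1,"translation":[0,0,0],"twist":[0,0,-0.12]},
  {"grip":-1,"translation":[0,0,0],"twist":[0,0,-0.12]},
  {"grip":-1,"translation":[0,0,0],"twist":[0,0,-0.12]},
  {"grip":-1,"translation":[0,0,0],"twist":[0,0,-0.12]},
  {"grip":-1,"translation":[0,0,0],"twist":[0,0,-0.12]},
])

```text
clock: 3.28
eef_pos: [515.3, 152.4, 273.2]
tcp_rot: [-3.141, -0.0, 2.629]
contact_force: [-0.5, 0.0, -0.6]
opening: 1.002
```

Emit:
jog_arm([
  {"grip":-1,"translation":[0,0,0],"twist":[0,0,-0.12]},
  {"grip":-1,"translation":[0,0,0],"twist":[0,0,-0.12]},
  {"grip":-1,"translation":[0,0,0],"twist":[0,0,-0.12]},
  {"grip":-1,"translation":[0,0,0],"twist":[0,0,0]},
  {"grip":-1,"translation":[0,0,0],"twist":[0,0,0]},
])

```text
clock: 3.7
eef_pos: [515.3, 152.4, 273.2]
tcp_rot: [-3.141, -0.0, 2.977]
contact_force: [0.6, -0.5, 0.2]
opening: 0.998
```

```bash
python3 - <<'E'
from rig import r
from h import *
s=r.sense();print(s['clock'],s['eef_pos'],s['tcp_rot'],s['qpos'],s['contact_force'],s['wrist_torque'])
c=r.calibration('wrist')
p,d=r.grab_frame('wrist');cv2.imwrite('pics/w2.png',p[:,:,::-1])
import pickle;pickle.dump(c,open('pics/w2.pkl','wb'))
cv2.imwrite('pics/w2c.png',cv2.resize(p[106:286,161:341,::-1],None,fx=3,fy=3,interpolation=cv2.INTER_CUBIC))
E
```

```text
3.7 [515.33191551 152.35042373 273.22449534] [-3.14149707e+00 -9.79423452e-05  2.97728731e+00] [ 2.84684380e-01  1.76756463e-01  1.77324246e+00 -4.69305422e-05
  1.19172345e+00 -1.12178924e+00] [ 0.63000587 -0.53475881  0.18866644] [0.01439881 0.01320497 0.02808039]
```

View pics/w2c.png

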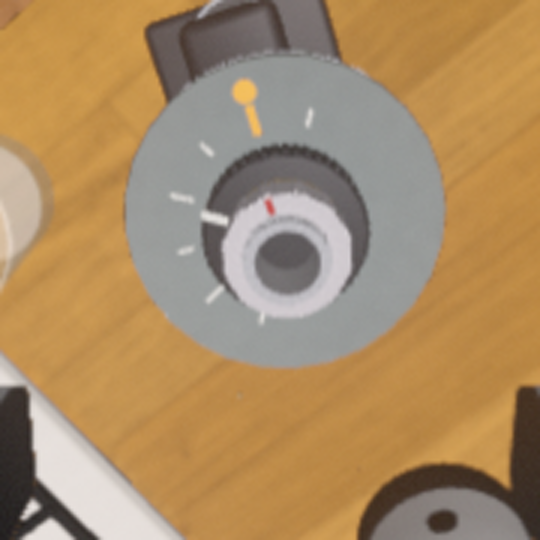

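```bash
python3 - <<'E'
import pickle
from h import *
c=pickle.load(open('pics/w2.pkl','rb'))
f=lambda x,y:(161+x/3,106+y/3)
print('throat',atz(c,*f(288,258),184))
pts=[(125,209),(445,209),(286,51),(288,368)]
P=np.array([atz(c,*f(*p),126) for p in pts]);print(P[:2].mean(0),P[2:].mean(0))
R=[atz(c,*f(*p),177) for p in[(223,256),(352,254),(289,318)]];print('ring',R)
m=atz(c,*f(244,92),126);o=P[:2].mean(0)
a=lambda v:np.degrees(np.arctan2(v[1],v[0]))%360
print('mark',m,a(m-o))
for p in[(207,149),(181,197),(185,251),(216,295),(263,319)]:print(a(atz(c,*f(*p),126)-o))
for p in[(202,214),(226,220)]:
  x=atz(c,*f(*p),150);print('line',x,a(x-o))
E
```

```text
throat [512.09855605 158.75510855 184.        ]
[509.69016936 159.19369495 126.        ] [513.15963252 159.39090236 126.        ]
ring [array([510.15435583, 138.98391858, 177.        ]), array([516.01971431, 178.16692025, 177.        ]), array([533.42714788, 155.78894227, 177.        ])]
mark [465.65150999 151.62856276 126.        ] 189.74735439526592
222.54019481279192
253.87204345755902
283.8327064872759
312.56729233627146
339.71709436163394
line [501.64791779 131.74159454 150.        ] 253.67174866219528
line [505.01738219 139.35529418 150.        ] 256.7459943189143
```

Emit:
jog_arm([
  {"grip":-1,"translation":[0.0027,0.0052,0.02],"twist":[0,0,0]},
  {"grip":-1,"translation":[0,0,0.03],"twist":[0,0,0]},
  {"grip":-1,"translation":[0,0,0.03],"twist":[0,0,0]},
  {"grip":-1,"translation":[0,0,0.025],"twist":[0,0,0]},
  {"grip":-1,"translation":[0,0,0.013],"twist":[0,0,0]},
  {"grip":-1,"translation":[0,0,0],"twist":[0,0,0]},
])

```text
clock: 4.25
eef_pos: [511.5, 157.3, 152.2]
tcp_rot: [-3.139, -0.005, 2.977]
contact_force: [-0.8, -0.8, -0.0]
opening: 1.004
```

Emit:
jog_arm([
  {"grip":0,"translation":[0,0,0],"twist":[0,0,0]},
  {"grip":0,"translation":[0,0,0],"twist":[0,0,0]},
  {"grip":0,"translation":[0,0,0],"twist":[0,0,0]},
  {"grip":0,"translation":[0,0,0],"twist":[0,0,0]},
], squeeze=20)

```text
clock: 4.58
eef_pos: [514.3, 158.2, 156.6]
tcp_rot: [3.141, 0.002, 2.978]
contact_force: [-0.9, -0.1, -0.5]
opening: 0.503
```

Emit:
jog_arm([
  {"grip":0.04,"translation":[0,0,0],"twist":[0,0,0]},
  {"grip":0.04,"translation":[0,0,0],"twist":[0,0,0]},
  {"grip":0.04,"translation":[0,0,0],"twist":[0,0,0]},
])

```text
clock: 4.83
eef_pos: [513.9, 157.8, 155.8]
tcp_rot: [3.142, 0.001, 2.979]
contact_force: [-0.2, -2.4, 2.5]
opening: 0.48
```

Emit:
jog_arm([
  {"grip":0.3,"translation":[0,0,0],"twist":[0,0,0]},
  {"grip":0.3,"translation":[0,0,0],"twist":[0,0,0]},
  {"grip":0.3,"translation":[0,0,0],"twist":[0,0,0]},
])

```text
clock: 5.08
eef_pos: [513.8, 157.2, 155.9]
tcp_rot: [-3.141, 0.001, 2.979]
contact_force: [-1.0, -6.8, 9.0]
opening: 0.457
```

```bash
python3 - <<'E'
from rig import r
from h import *
s=r.sense();print(s)
for n in("scene","side","wrist"):
    p,d=r.grab_frame(n);cv2.imwrite(f'pics/{n}3.png',p[:,:,::-1])
a=cv2.imread('pics/scene3.png')[150:265,205:335]
b=cv2.imread('pics/side3.png')[150:265,180:310]
cv2.imwrite('pics/crop3.png',np.hstack([cv2.resize(x,None,fx=3,fy=3,interpolation=cv2.INTER_CUBIC) for x in(a,b)]))
E
```

```text
{'clock': 5.0833, 'qpos': array([ 2.94984996e-01,  3.05798201e-01,  1.89126372e+00, -1.56362085e-03,
        9.44408822e-01, -1.11235985e+00]), 'qvel': array([-0.00046771,  0.00058572,  0.00173542,  0.00092575, -0.00313034,
       -0.00027254]), 'joint_efforts': array([ 3.16446304e+00, -4.83116090e+01, -2.83447659e+01,  1.70952626e+00,
       -1.02541912e+00,  3.19346669e-02]), 'eef_pos': array([513.75883952, 157.21953237, 155.92572897]), 'tcp_rot': array([-3.14051028e+00,  6.69458805e-04,  2.97905808e+00]), 'contact_force': array([-1.00005479, -6.76135523,  9.00594344]), 'wrist_torque': array([-1.11780745,  0.1691645 ,  0.0088415 ]), 'opening': 0.4565210041918447}
```

View pics/crop3.png

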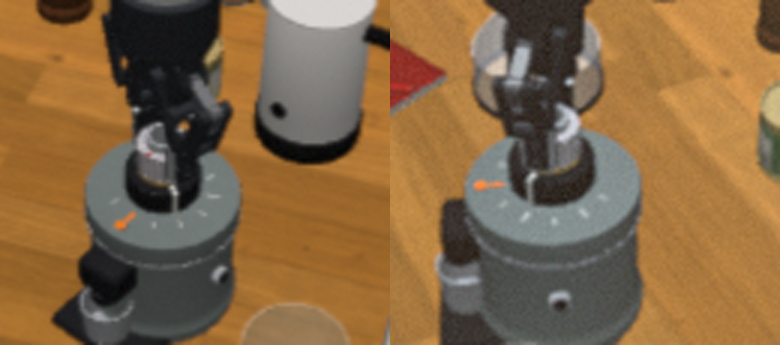

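View pics/wrist3.png

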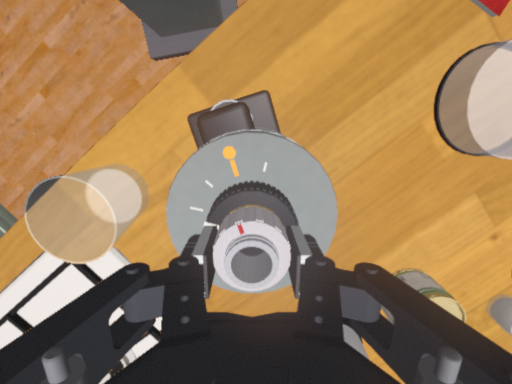

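Emit:
jog_arm([
  {"grip":0.6,"translation":[0,-0.0012,0],"twist":[0,0,0]},
  {"grip":1,"translation":[0,0,0],"twist":[0,0,0]},
  {"grip":1,"translation":[0,0,0],"twist":[0,0,0]},
  {"grip":1,"translation":[0,0,0],"twist":[0,0,0]},
], squeeze=70)

```text
clock: 5.57
eef_pos: [513.8, 157.1, 156.3]
tcp_rot: [3.141, 0.001, 2.979]
contact_force: [-0.9, -1.1, 9.1]
opening: 0.441
```

```bash
cat > st.py <<'E'
from rig import r
import numpy as np
np.set_printoptions(precision=3,suppress=True)
s=r.sense()
for k in('clock','eef_pos','tcp_rot','contact_force','wrist_torque','opening'):print(k,s[k])
print('q6',s['qpos'][5],'eff6',s['joint_efforts'][5])
E
python3 st.py
```

```text
clock 5.5667
eef_pos [513.802 157.09  156.252]
tcp_rot [3.141 0.001 2.979]
contact_force [-0.891 -1.067  9.134]
wrist_torque [-0.262  0.321  0.052]
opening 0.44093263216949474
q6 -1.1144457940160184 eff6 0.05242435494437814
```

Centred grip. Loosen anticlockwise (negative tool-z twist), gently, reading torque.

Emit:
jog_arm([
  {"grip":1,"translation":[0,0,0],"twist":[0,0,-0.05]},
  {"grip":1,"translation":[0,0,0],"twist":[0,0,-0.05]},
  {"grip":1,"translation":[0,0,0],"twist":[0,0,-0.05]},
  {"grip":1,"translation":[0,0,0],"twist":[0,0,-0.05]},
])

```text
clock: 5.9
eef_pos: [513.8, 157.1, 156.2]
tcp_rot: [3.141, 0.001, -3.103]
contact_force: [-1.7, -1.4, 7.4]
opening: 0.448
```

```bash
python3 st.py
```

```text
clock 5.9
eef_pos [513.821 157.087 156.221]
tcp_rot [ 3.141  0.001 -3.103]
contact_force [-1.697 -1.413  7.369]
wrist_torque [-0.32   0.291 -0.222]
opening 0.44774420631976625
q6 -1.316528346372051 eff6 0.7512344978749752
```

Emit:
jog_arm([
  {"grip":1,"translation":[0,0,0],"twist":[0,0,-0.06]},
  {"grip":1,"translation":[0,0,0],"twist":[0,0,-0.06]},
  {"grip":1,"translation":[0,0,0],"twist":[0,0,-0.06]},
  {"grip":1,"translation":[0,0,0],"twist":[0,0,-0.06]},
  {"grip":1,"translation":[0,0,0],"twist":[0,0,-0.06]},
  {"grip":1,"translation":[0,0,0],"twist":[0,0,-0.06]},
])

```text
clock: 6.4
eef_pos: [513.8, 157.0, 156.2]
tcp_rot: [3.141, 0.001, -2.742]
contact_force: [-1.8, -1.8, 8.2]
opening: 0.446
```

```bash
python3 st.py
```

```text
clock 6.4
eef_pos [513.845 157.028 156.213]
tcp_rot [ 3.141  0.001 -2.742]
contact_force [-1.751 -1.815  8.191]
wrist_torque [-0.347  0.233 -0.282]
opening 0.4456152780536592
q6 -1.6770281461365015 eff6 0.932655930519104
```

Emit:
jog_arm([
  {"grip":1,"translation":[0,0,0],"twist":[0,0,-0.06]},
  {"grip":1,"translation":[0,0,0],"twist":[0,0,-0.06]},
  {"grip":1,"translation":[0,0,0],"twist":[0,0,-0.06]},
  {"grip":1,"translation":[0,0,0],"twist":[0,0,-0.06]},
])

```text
clock: 6.73
eef_pos: [513.9, 157.0, 156.2]
tcp_rot: [-3.141, 0.001, -2.502]
contact_force: [-1.7, -3.0, 8.8]
opening: 0.443
```

```bash
python3 st.py
```

```text
clock 6.7333
eef_pos [513.873 156.992 156.209]
tcp_rot [-3.141  0.001 -2.502]
contact_force [-1.678 -2.973  8.822]
wrist_torque [-0.369  0.192 -0.228]
opening 0.44336105198233666
q6 -1.916973797096647 eff6 0.9325697645545006
```

Emit:
jog_arm([
  {"grip":1,"translation":[0,0,0],"twist":[0,0,-0.05]},
  {"grip":1,"translation":[0,0,0],"twist":[0,0,-0.05]},
  {"grip":1,"translation":[0,0,0],"twist":[0,0,-0.05]},
  {"grip":1,"translation":[0,0,0],"twist":[0,0,0]},
  {"grip":1,"translation":[0,0,0],"twist":[0,0,0]},
  {"grip":1,"translation":[0,0,0],"twist":[0,0,0]},
])

```text
clock: 7.23
eef_pos: [513.9, 157.0, 156.2]
tcp_rot: [-3.141, 0.001, -2.354]
contact_force: [-2.0, -1.5, 8.4]
opening: 0.445
```

```bash
python3 st.py; python3 - <<'E'
from rig import r
from h import *
p,d=r.grab_frame('wrist');cv2.imwrite('pics/w4.png',p[:,:,::-1])
E
```

```text
clock 7.2333
eef_pos [513.896 156.977 156.197]
tcp_rot [-3.141  0.001 -2.354]
contact_force [-2.047 -1.477  8.397]
wrist_torque [-0.331  0.242  0.285]
opening 0.444950141509465
q6 -2.0647059291606107 eff6 0.23579388856887817
```

View pics/w4.png

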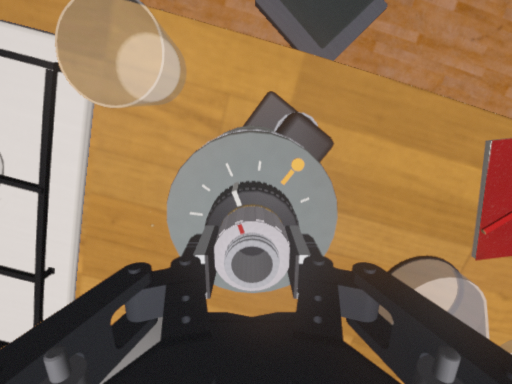

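Emit:
jog_arm([
  {"grip":-1,"translation":[0,0,0],"twist":[0,0,0]},
  {"grip":-1,"translation":[0,0,0],"twist":[0,0,0]},
  {"grip":-1,"translation":[0,0,0],"twist":[0,0,0]},
  {"grip":-1,"translation":[0,0,0],"twist":[0,0,0]},
  {"grip":-1,"translation":[0,0,0],"twist":[0,0,0]},
  {"grip":-1,"translation":[0,0,0],"twist":[0,0,0]},
])

```text
clock: 7.78
eef_pos: [513.3, 156.8, 155.2]
tcp_rot: [3.141, -0.0, -2.354]
contact_force: [-0.4, -0.1, 0.3]
opening: 1.0
```

```bash
python3 st.py
```

```text
clock 7.7833
eef_pos [513.311 156.78  155.175]
tcp_rot [ 3.141 -0.    -2.354]
contact_force [-0.375 -0.132  0.281]
wrist_torque [0.016 0.006 0.001]
opening 1.0001798483414543
q6 -2.0643861091672906 eff6 0.0005665215394401457
```

Emit:
jog_arm([
  {"grip":-1,"translation":[0,0,0.009],"twist":[0,0,0]},
  {"grip":-1,"translation":[0,0,0.009],"twist":[0,0,0]},
  {"grip":-1,"translation":[0,0,0.008],"twist":[0,0,0]},
  {"grip":-1,"translation":[0,0,0],"twist":[0,0,0]},
  {"grip":-1,"translation":[0,0,0],"twist":[0,0,0]},
])

```text
clock: 8.2
eef_pos: [512.7, 156.5, 128.3]
tcp_rot: [3.141, -0.002, -2.354]
contact_force: [-0.6, -0.2, -1.1]
opening: 1.0
```

```bash
python3 st.py
```

```text
clock 8.2
eef_pos [512.687 156.542 128.251]
tcp_rot [ 3.141 -0.002 -2.354]
contact_force [-0.612 -0.181 -1.12 ]
wrist_torque [ 0.04   0.009 -0.046]
opening 1.0000167500160042
q6 -2.064376584161525 eff6 6.0421243688324466e-05
```

Emit:
jog_arm([
  {"grip":-0.3,"translation":[0,0,0],"twist":[0,0,0]},
  {"grip":-0.3,"translation":[0,0,0],"twist":[0,0,0]},
  {"grip":-0.3,"translation":[0,0,0],"twist":[0,0,0]},
  {"grip":-0.1,"translation":[0,0,0],"twist":[0,0,0]},
  {"grip":-0.1,"translation":[0,0,0],"twist":[0,0,0]},
  {"grip":-0.1,"translation":[0,0,0],"twist":[0,0,0]},
], squeeze=20)

```text
clock: 8.7
eef_pos: [513.7, 156.8, 129.8]
tcp_rot: [-3.141, 0.001, -2.354]
contact_force: [-0.3, -0.9, 4.8]
opening: 0.654
```

```bash
python3 st.py
```

```text
clock 8.7
eef_pos [513.674 156.816 129.757]
tcp_rot [-3.141  0.001 -2.354]
contact_force [-0.255 -0.856  4.783]
wrist_torque [-0.112  0.087 -0.06 ]
opening 0.6542671018756387
q6 -2.064387801155289 eff6 0.0011403092503314838
```

Emit:
jog_arm([
  {"grip":1,"translation":[0,0,0],"twist":[0,0,0]},
  {"grip":1,"translation":[0,0,0],"twist":[0,0,0]},
  {"grip":1,"translation":[0,0,0],"twist":[0,0,0.05]},
  {"grip":1,"translation":[0,0,0],"twist":[0,0,0.08]},
  {"grip":1,"translation":[0,0,0],"twist":[0,0,0.08]},
  {"grip":1,"translation":[0,0,0],"twist":[0,0,0.08]},
], squeeze=40)

```text
clock: 9.2
eef_pos: [513.6, 156.9, 129.9]
tcp_rot: [-3.142, 0.001, -2.648]
contact_force: [-1.4, 0.1, 7.9]
opening: 0.646
```

```bash
python3 st.py
```

```text
clock 9.2
eef_pos [513.634 156.908 129.939]
tcp_rot [-3.142  0.001 -2.648]
contact_force [-1.402  0.145  7.885]
wrist_torque [-0.055  0.37   0.121]
opening 0.6459936185118136
q6 -1.7706218961640077 eff6 -1.4846167713403702
```

Emit:
jog_arm([
  {"grip":1,"translation":[0,0,0],"twist":[0,0,0.08]},
  {"grip":1,"translation":[0,0,0],"twist":[0,0,0.08]},
  {"grip":1,"translation":[0,0,0],"twist":[0,0,0.08]},
  {"grip":1,"translation":[0,0,0],"twist":[0,0,0.08]},
  {"grip":1,"translation":[0,0,0],"twist":[0,0,0.08]},
  {"grip":1,"translation":[0,0,0],"twist":[0,0,0.08]},
  {"grip":1,"translation":[0,0,0],"twist":[0,0,0.08]},
  {"grip":1,"translation":[0,0,0],"twist":[0,0,0.08]},
  {"grip":1,"translation":[0,0,0],"twist":[0,0,0.08]},
  {"grip":1,"translation":[0,0,0],"twist":[0,0,0.037]},
])

```text
clock: 10.03
eef_pos: [513.6, 157.2, 129.9]
tcp_rot: [3.141, 0.0, 2.877]
contact_force: [-1.4, 0.9, 7.6]
opening: 0.648
```

Emit:
jog_arm([
  {"grip":1,"translation":[0,0,0],"twist":[0,0,0]},
  {"grip":1,"translation":[0,0,0],"twist":[0,0,0]},
  {"grip":1,"translation":[0,0,0],"twist":[0,0,0]},
])

```text
clock: 10.28
eef_pos: [513.6, 157.2, 129.9]
tcp_rot: [3.141, 0.0, 2.881]
contact_force: [-2.4, 1.7, 7.3]
opening: 0.648
```

```bash
python3 st.py; python3 - <<'E'
from rig import r
from h import *
p,d=r.grab_frame('wrist');cv2.imwrite('pics/w5.png',p[:,:,::-1])
E
```

```text
clock 10.2833
eef_pos [513.581 157.207 129.918]
tcp_rot [3.141 0.    2.881]
contact_force [-2.364  1.737  7.275]
wrist_torque [ 0.198  0.323 -0.103]
opening 0.6477425331299709
q6 -1.017245286784166 eff6 -0.09433128638193011
```

View pics/w5.png

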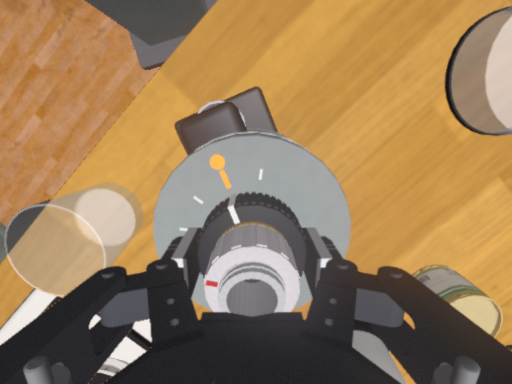

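Emit:
jog_arm([
  {"grip":-1,"translation":[0,0,0],"twist":[0,0,0]},
  {"grip":-1,"translation":[0,0,0],"twist":[0,0,0]},
  {"grip":-1,"translation":[0,0,0],"twist":[0,0,0]},
  {"grip":-1,"translation":[0,0,0],"twist":[0,0,0]},
  {"grip":-1,"translation":[0,0,-0.013],"twist":[0,0,0]},
  {"grip":-1,"translation":[0,0,-0.014],"twist":[0,0,0]},
  {"grip":-1,"translation":[0,0,0],"twist":[0,0,0]},
  {"grip":-1,"translation":[0,0,0],"twist":[0,0,0]},
])

```text
clock: 11.0
eef_pos: [513.8, 156.9, 156.6]
tcp_rot: [3.141, 0.001, 2.882]
contact_force: [-0.2, -0.3, -0.1]
opening: 1.003
```

```bash
python3 st.py; python3 - <<'E'
from rig import r
from h import *
import pickle
c=r.calibration('wrist');pickle.dump(c,open('pics/w6.pkl','wb'))
p,d=r.grab_frame('wrist');cv2.imwrite('pics/w6.png',p[:,:,::-1])
cv2.imwrite('pics/w6c.png',cv2.resize(p[120:320,150:350,::-1],None,fx=3,fy=3,interpolation=cv2.INTER_CUBIC))
E
```

```text
clock 11.0
eef_pos [513.811 156.88  156.62 ]
tcp_rot [3.141 0.001 2.882]
contact_force [-0.236 -0.297 -0.123]
wrist_torque [-0.013 -0.061 -0.004]
opening 1.0028828050381298
q6 -1.0174316438068507 eff6 -0.00012091262306057615
```

View pics/w6c.png

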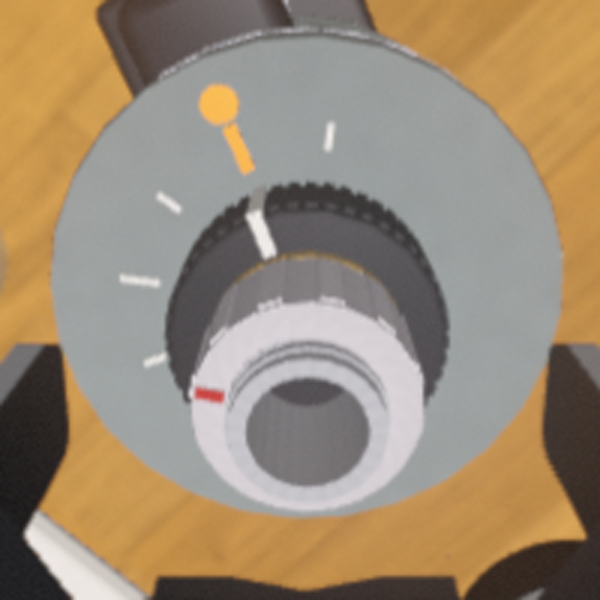

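```bash
python3 - <<'E'
import pickle
from h import *
c=pickle.load(open('pics/w6.pkl','rb'))
f=lambda x,y:(150+x/3,120+y/3)
t=atz(c,*f(308,431),184);a=lambda v:np.arctan2(v[1],v[0])%(2*np.pi)
P=np.array([atz(c,*f(*p),126) for p in [(51,275),(564,275),(310,28),(307,517)]]);print(t,P[:2].mean(0),P[2:].mean(0))
for o in (np.array([513.7,157,0]),np.array([513.2,158.5,0])):
  print('mark',[a(atz(c,*f(*p),126)-o) for p in[(219,105),(231,130),(248,170)]],'line',[a(atz(c,*f(*p),150)-o) for p in[(254,210),(268,253)]])
  r=atz(c,*f(208,395),177);print('red',a(r-o))
c=pickle.load(open('pics/w2.pkl','rb'));r=atz(c,161+270/3,106+207/3,177);print('red0',a(r-o))
E
```

```text
[512.92676013 158.48893367 184.        ] [507.70805589 160.06191223 126.        ] [512.29472865 159.03630028 126.        ]
mark [np.float64(3.2523323042329486), np.float64(3.2449346424332717), np.float64(3.2408354827263137)] line [np.float64(3.1856693119107597), np.float64(3.19242733739907)]
red 4.213737419945311
mark [np.float64(3.284351721939658), np.float64(3.2813862993682625), np.float64(3.287812416562342)] line [np.float64(3.237251411034796), np.float64(3.2668392925350904)]
red 4.2815980208492865
red0 3.3134418547189317
```

Emit:
jog_arm([
  {"grip":0.04,"translation":[0,0,0],"twist":[0,0,0]},
  {"grip":0.04,"translation":[0,0,0],"twist":[0,0,0]},
  {"grip":0.04,"translation":[0,0,0],"twist":[0,0,0]},
  {"grip":0.04,"translation":[0,0,0],"twist":[0,0,0]},
  {"grip":0.04,"translation":[0,0,0],"twist":[0,0,0]},
  {"grip":0.3,"translation":[0,0,0],"twist":[0,0,0]},
  {"grip":0.3,"translation":[0,0,0],"twist":[0,0,0]},
], squeeze=20)

```text
clock: 11.63
eef_pos: [513.4, 157.2, 156.3]
tcp_rot: [3.141, -0.0, 2.882]
contact_force: [0.3, 4.1, -0.0]
opening: 0.458
```

Emit:
jog_arm([
  {"grip":1,"translation":[0,0,0],"twist":[0,0,0]},
  {"grip":1,"translation":[0,0,0],"twist":[0,0,0]},
  {"grip":1,"translation":[0,0,0],"twist":[0,0,0]},
], squeeze=70)

```text
clock: 11.88
eef_pos: [513.4, 157.2, 156.6]
tcp_rot: [3.141, 0.0, 2.882]
contact_force: [-2.0, 6.3, 3.7]
opening: 0.447
```

```bash
python3 st.py
```

```text
clock 11.8833
eef_pos [513.405 157.208 156.553]
tcp_rot [3.141 0.    2.882]
contact_force [-1.965  6.294  3.698]
wrist_torque [0.808 0.38  0.038]
opening 0.44720521225393817
q6 -1.0174746106417403 eff6 0.05169494077563286
```

Emit:
jog_arm([
  {"grip":1,"translation":[0,0.0008,0],"twist":[0,0,0]},
  {"grip":1,"translation":[0,0,0],"twist":[0,0,0.05]},
  {"grip":1,"translation":[0,0,0],"twist":[0,0,0.05]},
  {"grip":1,"translation":[0,0,0],"twist":[0,0,0.05]},
  {"grip":1,"translation":[0,0,0],"twist":[0,0,0.05]},
])

```text
clock: 12.3
eef_pos: [513.5, 157.4, 156.5]
tcp_rot: [-3.141, 0.0, 2.68]
contact_force: [-3.0, 1.8, 5.5]
opening: 0.445
```

```bash
python3 st.py
```

```text
clock 12.3
eef_pos [513.463 157.358 156.537]
tcp_rot [-3.141  0.     2.68 ]
contact_force [-2.963  1.77   5.493]
wrist_torque [0.355 0.426 0.302]
opening 0.4451551844490052
q6 -0.8139305210539051 eff6 -0.7369024492800236
```

Emit:
jog_arm([
  {"grip":1,"translation":[0,0,0],"twist":[0,0,0.05]},
  {"grip":1,"translation":[0,0,0],"twist":[0,0,0.05]},
])

```text
clock: 12.47
eef_pos: [513.5, 157.4, 156.5]
tcp_rot: [-3.141, 0.0, 2.58]
contact_force: [-2.4, 1.7, 5.5]
opening: 0.444
```

```bash
python3 st.py
```

```text
clock 12.4667
eef_pos [513.502 157.426 156.54 ]
tcp_rot [-3.141  0.     2.58 ]
contact_force [-2.422  1.675  5.548]
wrist_torque [0.381 0.376 0.248]
opening 0.4435719477568891
q6 -0.7139446447272149 eff6 -0.7348655350506306
```

Emit:
jog_arm([
  {"grip":1,"translation":[0,0,0],"twist":[0,0,0.05]},
])

```text
clock: 12.55
eef_pos: [513.5, 157.5, 156.5]
tcp_rot: [-3.141, 0.0, 2.53]
contact_force: [-2.2, 1.9, 5.3]
opening: 0.443
```

```bash
python3 st.py
```

```text
clock 12.55
eef_pos [513.477 157.464 156.522]
tcp_rot [-3.141  0.     2.53 ]
contact_force [-2.247  1.854  5.288]
wrist_torque [0.4   0.375 0.24 ]
opening 0.4434591478823209
q6 -0.6639184316195685 eff6 -0.7349266670644283
```

Emit:
jog_arm([
  {"grip":1,"translation":[0,0,0],"twist":[0,0,0.05]},
  {"grip":1,"translation":[0,0,0],"twist":[0,0,0.05]},
])

```text
clock: 12.72
eef_pos: [513.5, 157.5, 156.5]
tcp_rot: [-3.141, 0.0, 2.43]
contact_force: [-2.4, 2.3, 4.9]
opening: 0.443
```

```bash
python3 st.py|egrep 'rot|tor|q6'
```

```text
tcp_rot [-3.141  0.     2.43 ]
wrist_torque [0.476 0.395 0.227]
q6 -0.5639088618641885 eff6 -0.73525445535779
```

Emit:
jog_arm([
  {"grip":1,"translation":[0,0,0],"twist":[0,0,0.05]},
  {"grip":1,"translation":[0,0,0],"twist":[0,0,0.05]},
])

```text
clock: 12.88
eef_pos: [513.6, 157.5, 156.5]
tcp_rot: [3.142, 0.0, 2.33]
contact_force: [-1.9, 2.6, 5.1]
opening: 0.445
```

```bash
python3 st.py|egrep 'rot|tor|q6'
```

```text
tcp_rot [3.142 0.    2.33 ]
wrist_torque [0.48  0.314 0.279]
q6 -0.4639171088961321 eff6 -0.7350297644734383
```

Emit:
jog_arm([
  {"grip":1,"translation":[0,0,0],"twist":[0,0,0.05]},
])

```text
clock: 12.97
eef_pos: [513.6, 157.6, 156.6]
tcp_rot: [3.141, 0.0, 2.28]
contact_force: [-2.6, 2.7, 4.1]
opening: 0.44
```

```bash
python3 st.py|egrep 'rot|tor|q6'
```

```text
tcp_rot [3.141 0.    2.28 ]
wrist_torque [0.461 0.375 0.235]
q6 -0.4139454390538064 eff6 -0.7351487874984741
```

Emit:
jog_arm([
  {"grip":1,"translation":[0,0,0],"twist":[0,0,0.05]},
])

```text
clock: 13.05
eef_pos: [513.6, 157.6, 156.5]
tcp_rot: [3.141, 0.0, 2.23]
contact_force: [-2.5, 2.9, 3.8]
opening: 0.443
```

```bash
python3 st.py|egrep 'rot|tor|q6'
```

```text
tcp_rot [3.141 0.    2.23 ]
wrist_torque [0.516 0.286 0.249]
q6 -0.3639233171124878 eff6 -0.7352931797504425
```

Emit:
jog_arm([
  {"grip":1,"translation":[0,0,0],"twist":[0,0,0.05]},
])

```text
clock: 13.13
eef_pos: [513.7, 157.6, 156.6]
tcp_rot: [3.141, 0.0, 2.18]
contact_force: [-2.3, 2.5, 3.7]
opening: 0.439
```

```bash
python3 st.py|egrep 'rot|tor|q6'
```

```text
tcp_rot [3.141 0.    2.18 ]
wrist_torque [0.552 0.316 0.276]
q6 -0.3139429177798782 eff6 -0.7353494502604008
```

Emit:
jog_arm([
  {"grip":1,"translation":[0,0,0],"twist":[0,0,0.05]},
])

```text
clock: 13.22
eef_pos: [513.6, 157.6, 156.5]
tcp_rot: [3.141, 0.0, 2.13]
contact_force: [-2.4, 3.1, 4.1]
opening: 0.442
```

```bash
python3 st.py|egrep 'rot|tor|q6'
```

```text
tcp_rot [3.141 0.    2.13 ]
wrist_torque [0.5   0.277 0.271]
q6 -0.2639568886422256 eff6 -0.7353878952562809
```

Emit:
jog_arm([
  {"grip":1,"translation":[0,0,0],"twist":[0,0,0.05]},
])

```text
clock: 13.3
eef_pos: [513.7, 157.6, 156.5]
tcp_rot: [3.141, 0.0, 2.08]
contact_force: [-1.5, 3.4, 3.4]
opening: 0.445
```

```bash
python3 st.py|egrep 'rot|tor|q6'
```

```text
tcp_rot [3.141 0.    2.08 ]
wrist_torque [0.48  0.261 0.301]
q6 -0.21391514117663238 eff6 -0.7353811897337437
```

Emit:
jog_arm([
  {"grip":1,"translation":[0,0,0],"twist":[0,0,0.05]},
])

```text
clock: 13.38
eef_pos: [513.7, 157.6, 156.5]
tcp_rot: [3.141, 0.0, 2.03]
contact_force: [-1.6, 3.0, 4.2]
opening: 0.442
```

```bash
python3 st.py|egrep 'rot|tor|q6';python3 - <<'E'
from rig import r
import cv2
p,d=r.grab_frame('wrist');cv2.imwrite('pics/w7.png',p[:,:,::-1])
E
```

```text
tcp_rot [3.141 0.    2.03 ]
wrist_torque [0.57  0.267 0.26 ]
q6 -0.16391056627491787 eff6 -0.7353170402348042
```

View pics/w7.png

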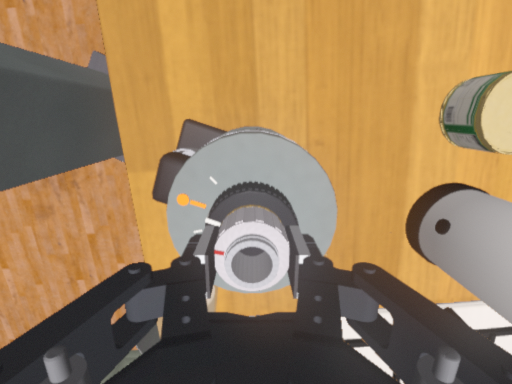

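Emit:
jog_arm([
  {"grip":1,"translation":[0,0,0],"twist":[0,0,0.05]},
  {"grip":1,"translation":[0,0,0],"twist":[0,0,0.05]},
])

```text
clock: 13.6
eef_pos: [513.8, 157.6, 156.5]
tcp_rot: [3.141, 0.0, 1.931]
contact_force: [-1.8, 3.1, 4.7]
opening: 0.445
```

```bash
python3 st.py|egrep 'rot|tor|q6'
```

```text
tcp_rot [3.141 0.    1.931]
wrist_torque [0.569 0.196 0.254]
q6 -0.06544899287999736 eff6 -0.8360069990158081
```

Emit:
jog_arm([
  {"grip":1,"translation":[0,0,0],"twist":[0,0,0.05]},
])

```text
clock: 13.68
eef_pos: [513.8, 157.7, 156.6]
tcp_rot: [3.141, 0.0, 1.881]
contact_force: [-1.5, 3.3, 4.2]
opening: 0.444
```

```bash
python3 st.py|egrep 'rot|tor|q6'
```

```text
tcp_rot [3.141 0.    1.881]
wrist_torque [0.638 0.242 0.339]
q6 -0.015270875721069183 eff6 -0.6955912336707115
```

Emit:
jog_arm([
  {"grip":1,"translation":[0,0,0],"twist":[0,0,0.05]},
])

```text
clock: 13.77
eef_pos: [513.8, 157.6, 156.6]
tcp_rot: [3.141, 0.0, 1.831]
contact_force: [-1.7, 3.4, 4.1]
opening: 0.445
```

```bash
python3 st.py|egrep 'rot|tor|q6'
```

```text
tcp_rot [3.141 0.    1.831]
wrist_torque [0.618 0.257 0.286]
q6 0.034771416183042914 eff6 -0.6698453240096569
```

Emit:
jog_arm([
  {"grip":1,"translation":[0,0,0],"twist":[0,0,0.05]},
])

```text
clock: 13.85
eef_pos: [513.9, 157.7, 156.6]
tcp_rot: [3.141, 0.0, 1.781]
contact_force: [-0.5, 3.0, 4.3]
opening: 0.44
```

```bash
python3 st.py|egrep 'rot|tor|q6'
```

```text
tcp_rot [3.141 0.    1.781]
wrist_torque [0.594 0.218 0.367]
q6 0.08468746219661559 eff6 -0.6461059860885143
```

Emit:
jog_arm([
  {"grip":1,"translation":[0,0,0],"twist":[0,0,0.05]},
])

```text
clock: 13.93
eef_pos: [513.9, 157.7, 156.6]
tcp_rot: [3.141, 0.0, 1.731]
contact_force: [-1.6, 3.3, 5.6]
opening: 0.444
```

```bash
python3 st.py|egrep 'rot|tor|q6'
```

```text
tcp_rot [3.141 0.    1.731]
wrist_torque [0.664 0.176 0.334]
q6 0.13469733768727798 eff6 -0.6173824891448021
```

Emit:
jog_arm([
  {"grip":1,"translation":[0,0,0],"twist":[0,0,0.05]},
])

```text
clock: 14.02
eef_pos: [513.9, 157.7, 156.6]
tcp_rot: [3.141, -0.0, 1.681]
contact_force: [-1.6, 3.6, 3.8]
opening: 0.443
```

```bash
python3 st.py|egrep 'rot|tor|q6'
```

```text
tcp_rot [ 3.141 -0.     1.681]
wrist_torque [0.573 0.137 0.393]
q6 0.18466030737035755 eff6 -0.5787578411400318
```

Emit:
jog_arm([
  {"grip":1,"translation":[0,0,0],"twist":[0,0,0.05]},
])

```text
clock: 14.1
eef_pos: [514.0, 157.7, 156.6]
tcp_rot: [3.141, -0.0, 1.631]
contact_force: [-1.4, 3.0, 3.7]
opening: 0.447
```

```bash
python3 st.py|egrep 'rot|tor|q6'
```

```text
tcp_rot [ 3.141 -0.     1.631]
wrist_torque [0.592 0.19  0.389]
q6 0.23465443482294246 eff6 -0.5658107623457909
```

Emit:
jog_arm([
  {"grip":1,"translation":[0,0,0],"twist":[0,0,0.05]},
])

```text
clock: 14.18
eef_pos: [514.0, 157.7, 156.6]
tcp_rot: [3.141, -0.0, 1.581]
contact_force: [-0.3, 3.7, 5.2]
opening: 0.441
```

```bash
python3 st.py|egrep 'rot|tor|q6'
```

```text
tcp_rot [ 3.141 -0.     1.581]
wrist_torque [0.535 0.23  0.457]
q6 0.2846236791783127 eff6 -0.5685010738670826
```

```bash
python3 - <<'E'
from rig import r
from h import *
import pickle
print(r.sense()['joint_efforts'][5],r.sense()['wrist_torque'])
c=r.calibration('wrist');pickle.dump(c,open('pics/w8.pkl','wb'))
p,d=r.grab_frame('wrist');cv2.imwrite('pics/w8.png',p[:,:,::-1])
print(r.sense()['joint_efforts'][5],r.sense()['wrist_torque'])
cv2.imwrite('pics/w8c.png',cv2.resize(p[120:320,150:350,::-1],None,fx=3,fy=3,interpolation=cv2.INTER_CUBIC))
E
```

```text
-0.5685010738670826 [0.53477342 0.22967951 0.456826  ]
-0.41227047331631184 [ 0.62866219 -0.00535741  0.12689175]
```

View pics/w8c.png

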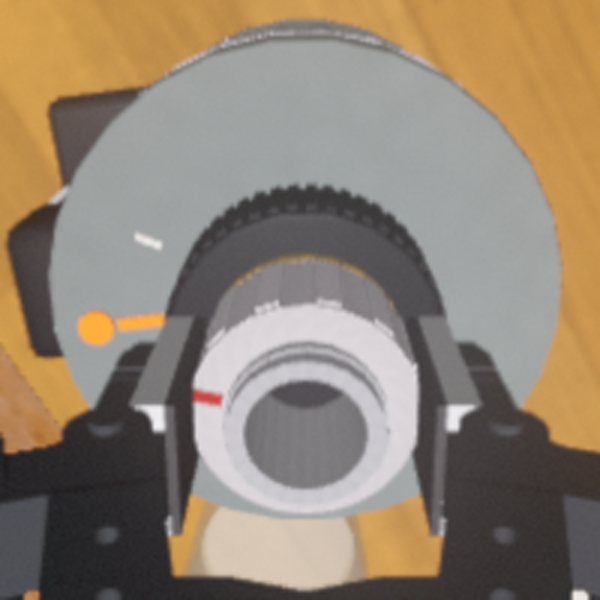

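Emit:
jog_arm([
  {"grip":1,"translation":[0,0,0],"twist":[0,0,0.05]},
  {"grip":1,"translation":[0,0,0],"twist":[0,0,0.03]},
])

```text
clock: 14.4
eef_pos: [514.0, 157.7, 156.7]
tcp_rot: [3.141, -0.0, 1.502]
contact_force: [-0.4, 4.1, 4.1]
opening: 0.442
```

```bash
python3 st.py|egrep 'rot|tor|q6'
```

```text
tcp_rot [ 3.141 -0.     1.502]
wrist_torque [0.731 0.269 0.52 ]
q6 0.36363939276868834 eff6 0.08724377956241369
```

Emit:
jog_arm([
  {"grip":1,"translation":[0,0,0],"twist":[0,0,0]},
  {"grip":-1,"translation":[0,0,0],"twist":[0,0,0]},
  {"grip":-1,"translation":[0,0,0],"twist":[0,0,0]},
  {"grip":-1,"translation":[0,0,0],"twist":[0,0,0]},
  {"grip":-1,"translation":[0,0,0],"twist":[0,0,0]},
  {"grip":-1,"translation":[0,0,0],"twist":[0,0,0]},
  {"grip":-1,"translation":[0,0,-0.02],"twist":[0,0,0]},
  {"grip":-1,"translation":[0,0,-0.03],"twist":[0,0,0]},
  {"grip":-1,"translation":[0,0,-0.03],"twist":[0,0,0]},
  {"grip":-1,"translation":[0,0,-0.03],"twist":[0,0,0]},
])

```text
clock: 15.23
eef_pos: [513.2, 157.3, 267.3]
tcp_rot: [-3.141, 0.0, 1.502]
contact_force: [0.4, 0.7, -0.9]
opening: 1.003
```

```bash
python3 - <<'E'
from rig import r
from h import *
import pickle
p,d=r.grab_frame('wrist')
p,d=r.grab_frame('wrist')
s=r.sense();print(s['eef_pos'],s['tcp_rot'],s['clock'])
c=r.calibration('wrist');pickle.dump(c,open('pics/w9.pkl','wb'))
p,d=r.grab_frame('wrist')
cv2.imwrite('pics/w9c.png',cv2.resize(p[106:286,161:341,::-1],None,fx=3,fy=3,interpolation=cv2.INTER_CUBIC))
p,d=r.grab_frame('scene')
cv2.imwrite('pics/s9c.png',cv2.resize(p[170:285,205:335,::-1],None,fx=4,fy=4,interpolation=cv2.INTER_CUBIC))
E
```

```text
[516.1485822  158.20183737 271.24372159] [ 3.13399860e+00 -2.72817089e-03  1.50205708e+00] 15.3333
```

View pics/w9c.png

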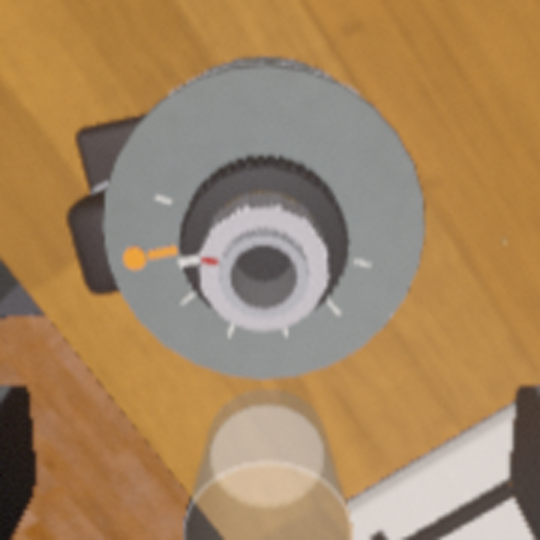

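View pics/s9c.png

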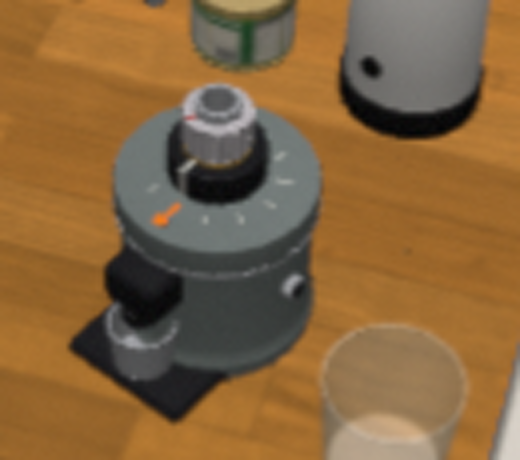

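Emit:
jog_arm([
  {"grip":-1,"translation":[0,0,0],"twist":[0,0,0]},
  {"grip":-1,"translation":[0,0,0],"twist":[0,0,0]},
  {"grip":-1,"translation":[0,0,0],"twist":[0,0,0]},
  {"grip":-1,"translation":[0,0,0],"twist":[0,0,0]},
])

```text
clock: 15.77
eef_pos: [513.1, 157.4, 265.3]
tcp_rot: [-3.14, 0.001, 1.502]
contact_force: [-0.2, 0.8, 0.0]
opening: 0.997
```

```bash
python3 - <<'E'
from rig import r
from h import *
import pickle
s=r.sense();print(s['eef_pos'],s['tcp_rot'],s['clock'])
c=r.calibration('wrist');pickle.dump(c,open('pics/w10.pkl','wb'))
p,d=r.grab_frame('wrist')
cv2.imwrite('pics/w10c.png',cv2.resize(p[126:246,186:306,::-1],None,fx=5,fy=5,interpolation=cv2.INTER_CUBIC))
for nm,zs in(('mark',126),):
  pass
# predicted pixel overlays for dial angle
print(proj(c,[[513.5,158,184]]))
E
```

```text
[513.11765635 157.38793308 265.2753832 ] [-3.13987775e+00  6.56414237e-04  1.50181305e+00] 15.7667
[[252.59564368 198.73304821]]
```

View pics/w10c.png

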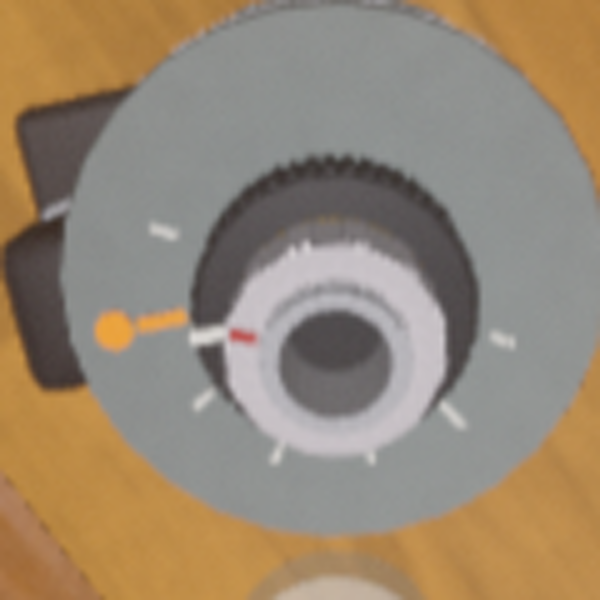

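```bash
python3 - <<'E'
import pickle
from h import *
c=pickle.load(open('pics/w10.pkl','rb'))
f=lambda x,y:(186+x/5,126+y/5)
a=lambda v:np.arctan2(v[1],v[0])%(2*np.pi)
t=atz(c,*f(336,358),184);P=np.array([atz(c,*f(*p),126) for p in [(62,270),(605,270),(334,4),(334,536)]])
pc=np.array([P[:2].mean(0)[0],P[2:].mean(0)[1],126]);print(t,P[:2].mean(0),P[2:].mean(0))
for o in(t,pc,np.array([513.5,158,0])):
  m=[a(atz(c,*f(*p),126)-o) for p in[(114,331),(186,317)]]
  l=[a(atz(c,*f(*p),150)-o) for p in[(195,337),(210,336),(224,334)]]
  print(np.round(m,3),np.round(l,3),np.round(np.mean(l)-np.mean(m),3),'red',a(atz(c,*f(243,338),177)-o))
E
```

```text
[514.09434528 158.99165437 184.        ] [513.99146397 161.19362411 126.        ] [513.8909257  157.97501605 126.        ]
[3.306 3.324] [3.282 3.298 3.308] -0.019 red 2.975899196712481
[3.286 3.294] [3.247 3.259 3.264] -0.033 red 2.9149844502195026
[3.288 3.297] [3.25  3.263 3.268] -0.033 red 2.90969265074615
```

```bash
python3 -c "
from rig import r
print(r.sign_off())"
```

```text
the job is handed in; nothing more can be done
None
```

The grind is reset and I handed the job in at about 16 s on the clock. No verdict was reported.

- **Loosening:** I turned the lock ring about 0.95 rad anticlockwise. The wrist picture showed the ring's red mark turning with the fingers, and the dial did not move.
- **Dial:** I turned it 1.05 rad clockwise while the ring was loose, at about 0.1 N m. After the ring was tight again, the wrist picture put the white line 0.02–0.03 rad past the orange mark, against a limit of 0.13.
- **Retightening:** I turned the ring about 1.38 rad clockwise, roughly 0.4 rad further than it started, because the seat had moved. Pictures during tightening showed no slip.
- **Clear of the work:** The gripper was open and well above the grinder at the end. The tool never went near the hopper, glass or tin, but I did not measure whether they had moved.

**Clamping checks:** The spring squeeze cannot be seen, so I inferred it, and the checks differ a little:
- Just before the final 0.08 rad, the joint torque showed about 0.17 N m above free running, or roughly 1.25 mm of squeeze.
- The last wrist torque, read at the end of that final turn, was 0.52 N m (noisy), about 0.27 above free running.
- The turn past the seat, about 0.43 rad, would give about 2.2 mm.

All three lie within the allowed 0.8–3.5 mm. The final picture showed the ring about 0.02–0.08 rad short of the commanded turn, which is within measuring error or slight spring-back.

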